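# Load a power module into the spring-covered test nest

### The arm

A 6-joint arm with a two-finger parallel gripper is mounted at the origin on the work surface. World frame = base frame: x ahead of the robot, y to its left, z up, the work surface at z = 0. Lengths are in m, angles in rad, forces in N, time in s.
With the tool pointing down it reaches from about 0.25 to 0.725 m from the base axis. Payload 4 kg.
Tool frame: the origin (TCP) lies on the centre line of the jaws, within the pads' length; the fingertips stand ahead of it and the grasp point (between the pads) lies 11 mm behind it (bot.tip_extent is the z of the fingertips in the tool frame, in m); z points along the fingers, y is the direction in which the jaws open and shut (so a half turn about z gives the same grasp; the last joint's range is limited). The gripper opens to 85 mm and grips with 20 to 120 N. Pads are 22 mm wide; open, the fingers measure 114 mm over their backs; the gripper's body (76 mm by 85 mm) begins 54 mm behind the grasp point. The pads swing forward as they close: fully open they stand 13 mm farther back than shut.
Start: joints at [-1.328, 0.241, 0.005, 1.335, 0, 1.571], TCP at [0.12, -0.485, 0.239] pointing down, gripper open.
Joint ranges: [-2.72, 2.72], [-1.05, 1.87], [-1.09, 1.28], [-1.99, 2.15], [-1.42, 1.44], [-3.14, 3.14]. Speed limits (rad/s): [2.79, 2.79, 3.14, 3.14, 3.14, 3.14].

### API

Orientations are given as a unit quaternion [x, y, z, w].
In Python, from workcell import bot gives the robot as it stands.
- The arm moves only by the shell command python3 -m jog 'ROWS'. ROWS is JSON, a list that holds one entry, the list of rows, each a list of 7 numbers: the shift along the world's x, y, z in m, then the turn, a rotation vector about the world's x, y, z in degrees, then the closure in counts, from 0 (fully open) to 255 (shut). In form: [[[tx, ty, tz, ax, ay, az, fingers], ...]]. A call has 1 to 10 rows; each row is the pose to reach, as a shift and turn from the pose commanded when the call began; what a row does not reach only later rows make up. A row lasts 1/12 s, in which the tool goes at most 41.7 mm and 7.16 degrees, less where a joint would pass 70% of its speed; a pose out of reach is approached as far as the arm can. A call with a gripper value outside its range is refused whole. The fingers move at their own pace and stop on an object; the grip force is fixed at half the most. Time passes only in rows, so rows that repeat a pose let the fingers close. It gives the time, the measured TCP pose, the force and the opening at its end, in the units of the state.
- bot.get_obs(): the state, without advancing time (a new reading comes with each control period).
- bot.camera(name): name is "scene" or "top" or "wrist"; returns the picture (400x640x3 uint8, blue, green, red); there is no depth.
- bot.camera_model(name): a dict with "K" (3x3 intrinsics, pixels), "T" (4x4, takes a point from camera to world coordinates). Camera axes: x right, y down, z forward; pixel columns grow to the right and rows downward; lengths in m; the calibration is good to about 2 mm. A picture is of the moment at which its call begins: read the wrist's pose just before it. camera_model takes no time and is no camera call; for the wrist camera it gives the pose at the moment of the call.
- bot.job_done(): hands the job in, once; it reports no verdict.
The state is a dict: "clock": time; "joint_pos": joint angles; "joint_vel": joint speeds; "tau": joint torques, N m; "eef_pos": TCP position; "tool_rot": TCP orientation; "ft_force": force on the tool from outside, world axes, zero at the start; "ft_torque": the same for the moment, N m; "grip_width": finger opening in m.
Only numpy, scipy, OpenCV 4.12 (cv2) and the standard library are available. Lean on these libraries where they do the work, as an engineer would, in place of code of your own. Each camera call takes 0.05 s, during which the arm holds its last target. There are 200 camera calls.

### The job

Press the black paddle of the test nest down with one fingertip so that the spring-closed cover lifts, and keep it held clear while the other fingertip pushes the module along its guides under the cover until it is fully home against the back stop. Only then let go of the paddle so that the cover drops shut behind the module's body. Do not lift the module off the nest, and leave the screwdriver, jar and heat sink alone.

Things in the scene. Friction and masses are not known exactly. Their poses are not given: they have to be found in the camera images.
- nest: Test nest fixed to the bench: aluminium plate, x -157..61, y -76..52 mm, 12 thick; its top is the deck. Origin on its underside below the hinge rod, in the mouth plane; +x is the way the module goes in, z up; at yaw 0 axes as the world's. All 'nest' mm are in this frame. Hinge rod: radius 4, along x, at y 0, z 27, in lugs at x -153 and 57 (6 thick, top z 36).
- mouth (a point): On the deck at the mouth, middle of the module's track: nest x 0, y -46, z 12. The track has straight guides, inner faces 40 mm apart, 4 mm thick, 6 mm high above the deck, from nest x -153 to -2. Beyond the mouth is the pocket, x 6..52, with side walls 24 mm high above the deck.
- stop (a point): Foot of the back stop's face, the pocket's end: nest x 52, y -46, z 12. The stop is 24 mm high above the deck. The module is home when its nose touches it.
- cover (a joint): Angle of the rocker about the hinge rod, rad: 0 shut, 0.62 the open stop; a spring always shuts it. Dark steel cover on the -y side (nest x 0..56, y -62..-5, top z 47 when shut), black paddle on the +y side. From 0.28 the tooth is clear of the module; 0.45 is a good opening to hold. At the paddle's middle it takes about 4 N to start, 8 N at 0.5 rad.
- tooth (a point): Middle of the lower edge of the tooth hanging from the cover's mouth end; moves with the cover. The tooth spans nest x 0..3, y -62..-44 and hangs to z 32 (20 mm above the deck) when shut: it blocks the module's 30 mm body but clears its 18 mm tail.
- paddle (a point): Middle of the paddle's top face; moves with the rocker. 137 mm long (nest x -150..-13), 32 wide, 4 thick: a fingertip can slide along it in x. Shut: middle at nest y 30, z 34, sloping up outward by 0.45 rad. At cover = 0.45 it is level, top at z 20 (8 above the deck), y 14..46; fingertips at that height push the tail well. 0.1 rad is about 3 mm of height at its middle.
- module: Loose power module, about 160 g, 84 x 36 mm, on the deck between the guides (2 mm play each side) before the mouth. Origin: centre of its underside; +x, about the nest's +x, is its nose. Grey body 30 mm high, x -2..42; behind it a white terminal block, the tail, 18 mm high, x -42..-2: push its end face. Home: origin at nest x 10, and the tail sticks out of the mouth by 32 mm.
- screwdriver: Bystander, loose: a screwdriver lying at the paddle side of the nest (+y); leave alone. Origin below its middle.
- jar: Bystander, loose: a clear jar with a black cap, 48 mm wide, 55 mm high, near the nest; leave alone. Origin: centre of its underside.
- heatsink: Bystander, loose: an aluminium finned heat sink 50 x 50 x 28 mm, near the nest; leave alone. Origin: centre of its underside.
There are look-alikes about, which are no part of the job. There is more than one size of the module; the one meant has the size given above.

How it is judged:
On the way, in this order (a step that is already met when the one before it is completed fails the run):
1. the cover is held up clear of the module's height while the module is still in front of the mouth (value of joint cover above 0.265 rad and x of module in the frame of nest below -0.036 m), for 0.1 s.
2. the module is fully home while the cover is still held up clear of it (value of joint cover above 0.265 rad and x of module in the frame of nest above 0.0065 m), for 0.1 s.
At the end, for the whole second after the job is handed in: The module rests in the pocket, flat on the deck and within 3.5 mm of the back stop, and the cover is shut behind its body (below 0.04 rad) (value of joint cover below 0.04 rad and x of module in the frame of nest above 0.0065 m and z of module in the frame of nest below 0.015 m and y of module in the frame of nest between -0.05 and -0.042 m and linear speed of module below 0.01 m/s); the robot touches nothing.
It fails at once if the module is lifted more than 8 mm off the deck or tipped (z of module in the frame of nest above 0.02 m or angle between module's own z axis and vertical above 0.25 rad).
It fails at once if a bystander is moved by more than 20 mm (distance of any of screwdriver, jar, heatsink from where it was at the start of the episode above 0.02 m).
It also fails if it takes over 38 s, if anything falls off the work surface, if the arm or the gripper's body presses on something with over 40 N, if the wrist force passes 120 N, or if a joint passes its speed limit or range.

## Working session

There is one attempt and no reset: what is moved stays moved. The work goes in short steps, Python scripts to look and compute and a shell command to move; the robot and the scene stay as the last step left them, time stands still between calls to the robot, and variables do not carry over. Pictures are saved under pics/ and viewed, about 8 in all and at most 12, crops included, and the job is handed in when it is done.

```bash
mkdir -p pics
python3 - <<'E'
from workcell import bot
import cv2,numpy as np
for n in("scene","top"):
    im=bot.camera(n); cv2.imwrite(f"pics/{n}0.png",im)
    m=bot.camera_model(n); print(n,np.round(m["K"],1).tolist(),np.round(m["T"],3).tolist())
o=bot.get_obs(); print({k:np.round(v,3).tolist() for k,v in o.items()}, bot.tip_extent)
E
```

```text
scene [[487.1, 0.0, 320.9], [0.0, 487.1, 205.5], [0.0, 0.0, 1.0]] [[-0.252, 0.716, -0.652, 1.388], [0.968, 0.182, -0.174, 0.172], [-0.006, -0.674, -0.738, 1.002], [0.0, 0.0, 0.0, 1.0]]
top [[482.5, 0.0, 321.4], [0.0, 482.5, 201.7], [0.0, 0.0, 1.0]] [[-0.106, -0.972, 0.212, 0.293], [-0.994, 0.103, -0.025, -0.021], [0.002, -0.213, -0.977, 1.233], [0.0, 0.0, 0.0, 1.0]]
{'clock': 0.1, 'joint_pos': [-1.328, 0.241, 0.004, 1.335, 0.0, 1.571], 'joint_vel': [-0.0, -0.003, 0.005, 0.001, -0.001, 0.001], 'tau': [0.0, -37.314, 25.301, 0.011, -0.0, -0.0], 'eef_pos': [0.12, -0.485, 0.239], 'tool_rot': [0.993, 0.121, -0.0, -0.001], 'ft_force': [0.268, -0.029, -0.256], 'ft_torque': [-0.065, -0.015, 0.001], 'grip_width': 0.085} 0.008
```

View pics/top0.png

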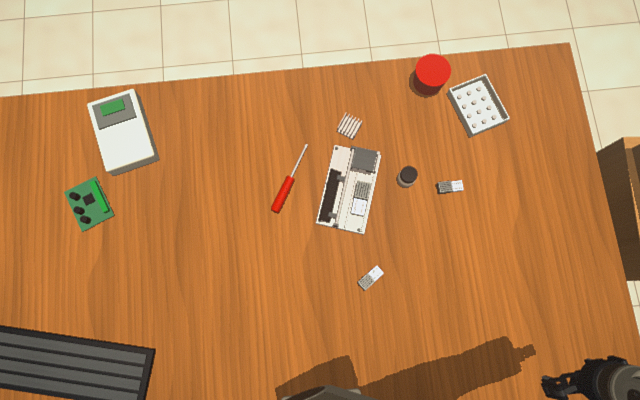

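View pics/scene0.png

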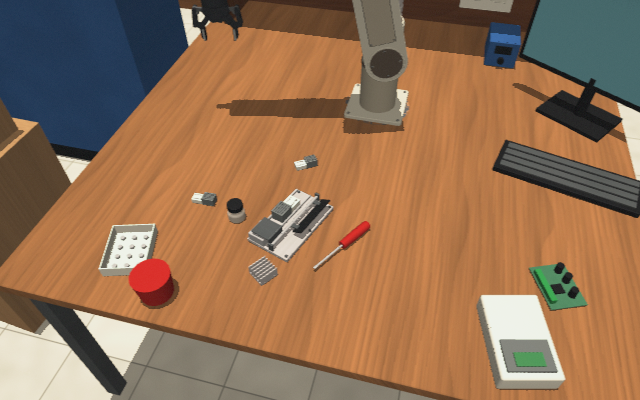

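Candidates for the module: the one in the nest guides at top (360,198), a loose one at (450,187) and another at (371,278). Only the first lies between the guides before the mouth. I'll check it in one close crop.

Run:
```python
import cv2
im=cv2.imread("pics/top0.png")[138:242,310:390]
im=cv2.resize(im,None,fx=5.7,fy=5.7,interpolation=cv2.INTER_CUBIC); 
cv2.imwrite("pics/c1.png",im)
```

```text
(no output)
```

View pics/c1.png

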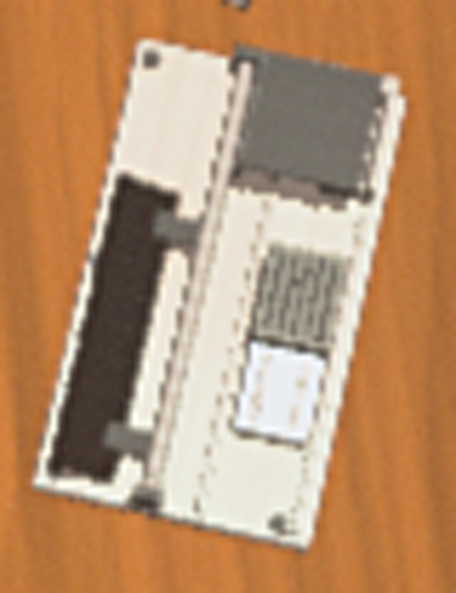

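The crop shows the plate corners at about (140,42), (35,485), (305,548) and (405,90). The paddle is on the left and the cover at top right. The module lies in the guides with its grey body toward the mouth and its white tail end at about (270,440). I'll compute the nest pose from these.

```bash
cat > h.py <<'E'
import numpy as np
def ray(m,px,z):
    K,T=np.array(m["K"]),np.array(m["T"])
    d=T[:3,:3]@np.linalg.solve(K,[px[0],px[1],1.]); o=T[:3,3]
    return (o+d*(z-o[2])/d[2])
def fit(N,W):  # 2D rigid nest->world
    N,W=np.array(N,float),np.array(W,float); a,b=N-N.mean(0),W-W.mean(0)
    th=np.arctan2((a[:,0]*b[:,1]-a[:,1]*b[:,0]).sum(),(a*b).sum())
    R=np.array([[np.cos(th),-np.sin(th)],[np.sin(th),np.cos(th)]])
    t=W.mean(0)-R@N.mean(0); return th,R,t,(N@R.T+t-W)
E
python3 - <<'E'
from workcell import bot
from h import *
m=bot.camera_model("top")
f=lambda p,z: ray(m,np.array(p)/5.7+[310-.4,138-.4],z)[:2]
N=np.array([[61,52],[-157,52],[-157,-76],[61,-76]])/1000
W=[f(p,.012) for p in [(140,42),(35,485),(305,548),(405,90)]]
th,R,t,e=fit(N,W); print(np.degrees(th),t,np.round(e*1000,1).tolist())
for n,p,z in[("tail L",(233,432),.03),("tail R",(307,442),.03),("nose L",(268,243),.042),("nose R",(347,256),.042)]:
    print(n,np.round((R.T@(f(p,z)-t))*1000,1))
for q in [(-8,-120),(-8,-43)]: print(R@np.array([q[1],q[0]])/1000+t)
print(bot.tip_extent)
E
```

```text
-18.89608496021876 [ 0.63606436 -0.1298433 ] [[2.9, 1.1], [-0.1, 1.4], [-0.4, -2.3], [-2.4, -0.1]]
tail L [-116.5  -30.8]
tail R [-113.6  -63.8]
nose L [-31.2 -27.7]
nose R [-29.2 -63.4]
[ 0.51994064 -0.09854983]
[ 0.59279092 -0.1234865 ]
0.008
```

Nest yaw is -18.9°, and the module origin is at nest x ≈ -73, y ≈ -46. Its measured size of 85 x 36 mm matches the description. I'll go above the nest with the fingers partly closed, to about 61 mm.

```bash
python3 -m jog '[[[0.026,0.026,0,0,0,-4,72],[0.052,0.052,0,0,0,-8,72],[0.078,0.078,0,0,0,-12,72],[0.104,0.104,0,0,0,-16,72],[0.13,0.13,0,0,0,-20,72],[0.156,0.156,0,0,0,-24,72],[0.182,0.182,0,0,0,-28,72],[0.208,0.208,0,0,0,-32,72],[0.234,0.234,0,0,0,-32.8,72],[0.26,0.26,0,0,0,-32.8,72]]]'
python3 -m jog '[[[0.026,0.026,-0.01,0,0,0,72],[0.052,0.052,-0.03,0,0,0,72],[0.078,0.078,-0.045,0,0,0,72],[0.104,0.104,-0.06,0,0,0,72],[0.128,0.13,-0.06,0,0,0,72],[0.128,0.13,-0.06,0,0,0,72],[0.128,0.13,-0.06,0,0,0,72]]]'
python3 - <<'E'
from workcell import bot
import cv2,numpy as np
m=bot.camera_model("wrist"); im=bot.camera("wrist"); cv2.imwrite("pics/w1.png",im)
np.savez("w1.npz",K=m["K"],T=m["T"])
o=bot.get_obs(); print({k:np.round(v,3).tolist() for k,v in o.items()}, bot.tip_extent); print(np.round(m["T"],3))
E
```

```text
clock: 0.93
eef_pos: [0.3809, -0.2237, 0.2391]
tool_rot: [0.986, -0.164, -0.0, -0.0]
ft_force: [1.6, -1.4, 0.1]
grip_width: 0.0614
clock: 1.52
eef_pos: [0.4985, -0.1312, 0.1787]
tool_rot: [0.991, -0.136, 0.001, -0.015]
ft_force: [-0.3, -1.0, -0.2]
grip_width: 0.0612
{'clock': 1.567, 'joint_pos': [-0.275, 0.305, -0.068, 1.199, 0.03, 3.141], 'joint_vel': [-0.02, -0.026, -0.016, 0.005, -0.007, 0.0], 'tau': [0.272, -38.681, 24.272, -0.048, 0.099, 0.0], 'eef_pos': [0.498, -0.131, 0.179], 'tool_rot': [0.99, -0.137, 0.001, -0.015], 'ft_force': [-0.49, -0.088, 0.521], 'ft_torque': [-0.022, 0.01, 0.001], 'grip_width': 0.061} 0.008
[[-0.271 -0.922 -0.278  0.571]
 [-0.962  0.25   0.108 -0.155]
 [-0.03   0.297 -0.955  0.315]
 [ 0.     0.     0.     1.   ]]
```

View pics/w1.png

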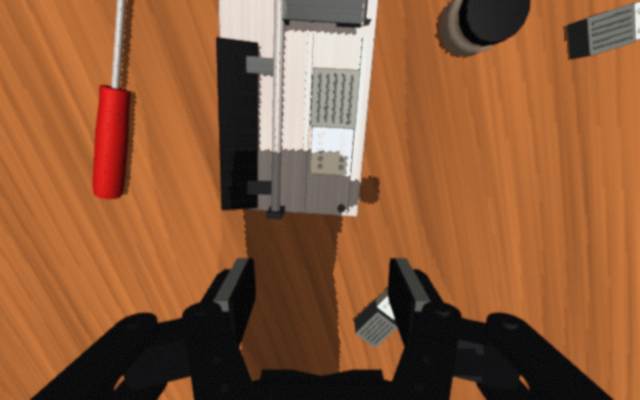

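This shows the nest from above, with the fingers at the bottom. The plate's near right corner is at (357,215), its right edge runs up to (377,0), and the tail end is at about y = 175, x = 311..350. Joint 6 hit its limit, so I need the half-turn alternative. First I'll take the nest pose from this view.

```bash
python3 - <<'E'
from h import *
import cv2
m=np.load("w1.npz"); im=cv2.imread("pics/w1.png")
hsv=cv2.cvtColor(im,cv2.COLOR_BGR2HSV)
# right plate edge: last low-saturation pixel per row going right to wood
P=[]
for v in range(35,170,5):
    row=hsv[v,340:400,1]; k=np.where(row<90)[0]
    if len(k): P.append((340+k.max()+.5,v))
P=np.array(P,float); W=np.array([ray(m,p,.012)[:2] for p in P])
l=cv2.fitLine(W.astype(np.float32),cv2.DIST_HUBER,0,.001,.001).ravel(); print("edge yaw",np.degrees(np.arctan2(l[1],l[0])),P[::6].tolist())
th=np.arctan2(l[1]*np.sign(l[0]),abs(l[0])); R=np.array([[np.cos(th),-np.sin(th)],[np.sin(th),np.cos(th)]])
c=ray(m,(357,215.5),.012)[:2]
# y from line, x from corner
q=R.T@l[2:]; qc=R.T@c; t=R@np.array([qc[0]+.157,q[1]+.076]); print("t",t, "corner y",(qc[1]-q[1])*1000)
for n,p,z in[("tail L",(311,173.5),.03),("tail R",(349,176.5),.03),("noseL",(313,67),.042),("noseR",(359,69),.042),("padL",(222,208),.041),("plate bl",(272,216),.02)]:
    print(n,np.round((R.T@(ray(m,p,z)[:2]-t))*1000,1))
E
python3 -m jog '[[[0,0,0,0,0,7,72],[0,0,0,0,0,14,72],[0,0,0,0,0,21,72],[0,0,0,0,0,28,72],[0,0,0,0,0,35,72],[0,0,0,0,0,42,72],[0,0,0,0,0,49,72],[0,0,0,0,0,56,72],[0,0,0,0,0,63,72],[0,0,0,0,0,70,72]]]'
```

```text
edge yaw -19.244347 [[374.5, 35.0], [371.5, 65.0], [368.5, 95.0], [365.5, 125.0], [362.5, 155.0]]
t [ 0.63929009 -0.13135945] corner y -0.304615475546801
tail L [-115.5  -31. ]
tail R [-115.9  -64.2]
noseL [-30.8 -28.8]
noseR [-30.1 -63.8]
padL [-149.    44.3]
plate bl [-160.6    4. ]
clock: 2.4
eef_pos: [0.497, -0.1327, 0.1802]
tool_rot: [0.889, 0.458, -0.007, -0.013]
ft_force: [-0.0, -0.2, 0.2]
grip_width: 0.0613
```

```bash
python3 -m jog '[[[0,0.004,0,0,0,7,72],[0,0.008,0,0,0,14,72],[0,0.012,0,0,0,21,72],[0,0.016,0,0,0,28,72],[0,0.02,0,0,0,35,72],[0,0.024,0,0,0,42,72],[0,0.028,0,0,0,49,72],[0,0.032,0,0,0,56,72],[0,0.036,0,0,0,63,72],[0.013,0.038,0,0,0,70,72]]]'
python3 -m jog '[[[0,0,0,0,0,7,72],[0,0,0,0,0,14,72],[0,0,0,0,0,21,72],[0,0,0,0,0,28,72],[0,0,0,0,0,35,72],[0,0,0,0,0,36.3,72],[0,0,0,0,0,36.3,72]]]'
python3 - <<'E'
from workcell import bot
from scipy.spatial.transform import Rotation as Ro
import numpy as np
o=bot.get_obs(); R=Ro.from_quat(o["tool_rot"]); th=np.radians(-19.24)
print(o["clock"],o["eef_pos"],o["joint_pos"]); M=R.as_matrix(); print(M.round(4), np.degrees(np.arctan2(M[1,0],M[0,0])))
# desired tool: z down, x at 160.76
D=np.array([[-np.cos(th),-np.sin(th),0],[-np.sin(th),np.cos(th),0],[0,0,-1]]); D=np.c_[D[:,0],np.cross([0,0,-1],D[:,0]),[0,0,-1]]
D=np.array([[-np.cos(th),-np.sin(th),0],[-np.sin(th),np.cos(th),0],[0,0,-1]])
print("turn deg",np.degrees((Ro.from_matrix(D)*R.inv()).as_rotvec()), np.linalg.det(D))
a=np.array([[np.cos(th),-np.sin(th)],[np.sin(th),np.cos(th)]]); print("nest",a.T@(o["eef_pos"][:2]-[.6393,-.1314])*1000, bot.tip_extent)
E
```

```text
clock: 3.23
eef_pos: [0.5083, -0.0943, 0.1803]
tool_rot: [0.466, 0.885, -0.014, -0.007]
ft_force: [0.5, -0.0, -0.6]
grip_width: 0.0609
clock: 3.82
eef_pos: [0.5103, -0.0945, 0.18]
tool_rot: [0.171, 0.985, -0.015, -0.002]
ft_force: [-0.4, 0.1, 0.6]
grip_width: 0.0613
3.8167 [ 0.51026255 -0.09447608  0.18000932] [-0.16594483  0.31370971 -0.05377471  1.20711729 -0.03009218  0.17704952]
[[-0.9418  0.3361 -0.0087]
 [ 0.3362  0.9413 -0.029 ]
 [-0.0016 -0.0303 -0.9995]] 160.35250011163342
turn deg [ 1.66624522 -0.49383559  0.40881659] 1.0
nest [-133.99764532   -7.65958561] 0.008
```

```bash
python3 -m jog '[[[0,0,-0.03,1.67,-0.5,0.4,72],[0,0,-0.06,1.67,-0.5,0.4,72],[0,0,-0.09,1.67,-0.5,0.4,72],[0,0,-0.115,1.67,-0.5,0.4,72],[0,0,-0.115,1.67,-0.5,0.4,72],[0,0,-0.115,1.67,-0.5,0.4,72]]]'
python3 - <<'E'
from workcell import bot
import cv2,numpy as np
a=bot.camera("wrist"); b=bot.camera("scene")[170:270,220:360]; c=bot.camera("top")[138:242,300:400]
c=cv2.resize(c,None,fx=2.8,fy=2.8,interpolation=cv2.INTER_CUBIC); b=cv2.resize(b,None,fx=3.3,fy=2.912,interpolation=cv2.INTER_CUBIC)
b=cv2.resize(b,(460,291)); c=cv2.resize(c,(280,291))
low=np.hstack([b,c]); a=cv2.resize(a[150:],(740,289)); cv2.imwrite("pics/m1.png",np.vstack([a,low])); cv2.imwrite("pics/w2.png",bot.camera("wrist"))
o=bot.get_obs(); print(o["tool_rot"].round(4),o["eef_pos"].round(4),o["ft_force"].round(1))
E
```

```text
clock: 4.32
eef_pos: [0.5095, -0.0939, 0.0636]
tool_rot: [0.167, 0.986, 0.0, -0.002]
ft_force: [0.7, -0.6, 0.2]
grip_width: 0.0615
[1.659e-01 9.861e-01 1.000e-04 1.800e-03] [ 0.5126 -0.0942  0.0665] [ 0.1  0.1 -0.2]
```

View pics/m1.png

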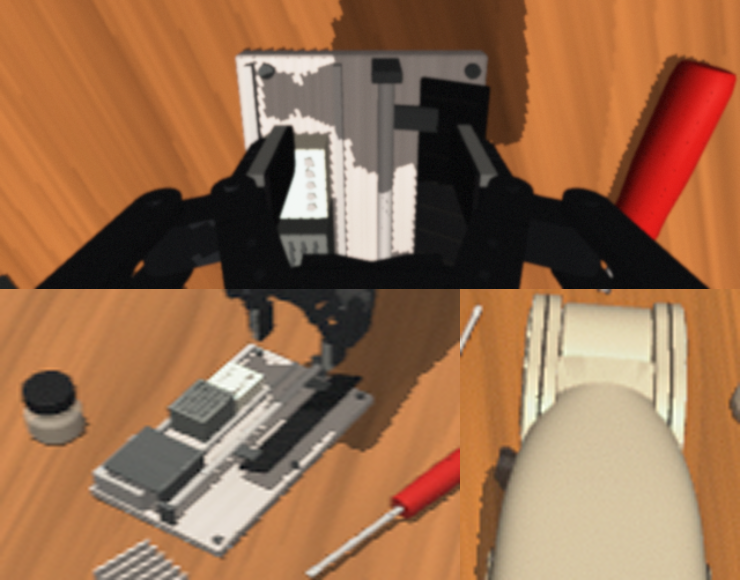

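The pusher finger, on the left, hangs over the track behind the tail. The other finger, on the right, is over the paddle. I'll check the tip footprint numerically before descending.

Run:
```python
from workcell import bot
from h import *
import cv2
m=bot.camera_model("wrist"); th=np.radians(-19.24); R=np.array([[np.cos(th),-np.sin(th)],[np.sin(th),np.cos(th)]]); t=[.6393,-.1314]
o=bot.get_obs(); print((R.T@(o["eef_pos"][:2]-t)*1000).round(1))
g=lambda p,z:(R.T@(ray(m,p,z)[:2]-t)*1000).round(1)
s=lambda x,y:(x*640/740,150+y*250/289)
for z in(.055,.06,.065): print(z,[g(s(*p),z) for p in[(293,127),(272,127),(457,125),(476,125)]])
print([g(s(*p),.03) for p in[(295,150),(326,150)]],[g(s(*p),.012) for p in[(236,55),(487,52)]])
cv2.imwrite("pics/w3.png",cv2.imread("pics/w2.png")[190:400,130:510].repeat(2,0).repeat(2,1))
```

```text
[-131.9   -6.6]
0.055 [array([-133.1,  -39.4]), array([-133.1,  -48.3]), array([-134.1,   30.1]), array([-134.2,   38.1])]
0.06 [array([-135.6,  -38.2]), array([-135.6,  -46.8]), array([-136.6,   28.9]), array([-136.6,   36.6])]
0.065 [array([-138.1,  -37.1]), array([-138.1,  -45.4]), array([-139. ,   27.6]), array([-139.1,   35.1])]
[array([-107.9,  -44.7]), array([-107.9,  -29. ])] [array([-152.6,  -75.9]), array([-154.4,   53.3])]
```

View pics/w3.png

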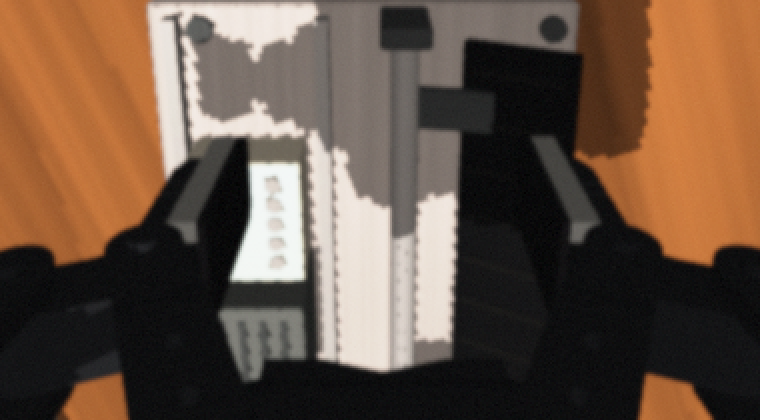

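The earlier tail reading in the wide picture was off, but the geometry here fits. The camera is on the -x side, the finger footprints lie at y ≈ -38..-47 and 29..37, and there are a few mm free behind the tail. I'll back off 2 mm and feel down onto the paddle.

```bash
python3 -m jog '[[[-0.002,-0.001,-0.008,0,0,0,72],[-0.0024,-0.001,-0.016,0,0,0,72],[-0.0024,-0.001,-0.022,0,0,0,72],[-0.0024,-0.001,-0.026,0,0,0,72],[-0.0024,-0.001,-0.026,0,0,0,72]]]'
python3 -m jog '[[[0,0,-0.002,0,0,0,72],[0,0,-0.004,0,0,0,72],[0,0,-0.006,0,0,0,72],[0,0,-0.006,0,0,0,72]]]'
```

```text
clock: 4.93
eef_pos: [0.5073, -0.0945, 0.0369]
tool_rot: [0.166, 0.986, 0.0, -0.002]
ft_force: [-0.1, 0.3, -1.1]
grip_width: 0.0615
clock: 5.27
eef_pos: [0.5087, -0.0944, 0.0325]
tool_rot: [0.165, 0.986, 0.001, -0.0]
ft_force: [-1.0, 2.0, 4.5]
grip_width: 0.0615
```

```bash
python3 -m jog '[[[0,0,-0.003,0,0,0,72],[0,0,-0.006,0,0,0,72],[0,0,-0.009,0,0,0,72],[0,0,-0.011,0,0,0,72],[0,0,-0.011,0,0,0,72],[0,0,-0.011,0,0,0,72]]]'
python3 - <<'E'
from workcell import bot
import cv2,numpy as np
a=bot.camera("wrist"); b=bot.camera("scene")[170:270,220:360]
b=cv2.resize(b,(420,300),interpolation=cv2.INTER_CUBIC); a=a[190:400,130:510]; a=cv2.resize(a,(543,300))
cv2.imwrite("pics/m2.png",np.vstack([cv2.resize(a,(520,288)),cv2.resize(b,(520,312))]))
o=bot.get_obs(); print(o["clock"],o["eef_pos"].round(4),o["ft_force"].round(1))
E
```

```text
clock: 5.77
eef_pos: [0.5087, -0.0951, 0.0223]
tool_rot: [0.166, 0.986, -0.0, 0.0]
ft_force: [-3.2, -0.3, 8.2]
grip_width: 0.0612
5.8667 [ 0.5087 -0.0951  0.0224] [-3.4 -0.2  9.3]
```

View pics/m2.png

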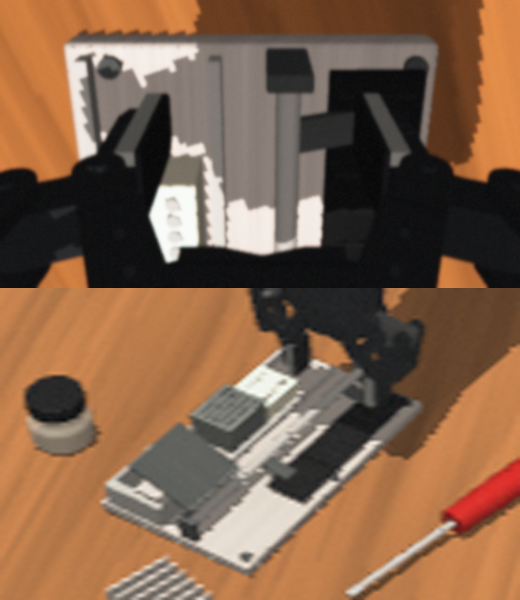

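The cover is up: about 9 N, roughly 0.4 rad. The pusher stands behind the tail, in line with the track. I'll press 2 mm more and push along nest +x, world direction (0.944,-0.330).

```bash
python3 -m jog '[[[0,0,-0.001,0,0,0,72],[0,0,-0.002,0,0,0,72],[0.0038,-0.0013,-0.002,0,0,0,72],[0.0076,-0.0026,-0.002,0,0,0,72],[0.0113,-0.004,-0.002,0,0,0,72],[0.015,-0.0053,-0.002,0,0,0,72],[0.019,-0.0066,-0.002,0,0,0,72],[0.0227,-0.0079,-0.002,0,0,0,72],[0.0264,-0.0092,-0.002,0,0,0,72],[0.0302,-0.0105,-0.002,0,0,0,72]]]'
python3 -m jog '[[[0.0047,-0.0016,0,0,0,0,72],[0.0094,-0.0033,0,0,0,0,72],[0.0142,-0.005,0,0,0,0,72],[0.0189,-0.0066,0,0,0,0,72],[0.0236,-0.0082,0,0,0,0,72],[0.0283,-0.0099,0,0,0,0,72],[0.0283,-0.0099,0,0,0,0,72]]]'
python3 - <<'E'
from workcell import bot
import cv2,numpy as np
a=bot.camera("wrist"); b=bot.camera("scene")[170:270,220:360]
b=cv2.resize(b,(420,300),interpolation=cv2.INTER_CUBIC); a=a[190:400,130:510]
cv2.imwrite("pics/m3.png",np.vstack([cv2.resize(a,(520,288)),cv2.resize(b,(520,312))]))
o=bot.get_obs(); d=o["eef_pos"][:2]-[.6393,-.1314];c,s=np.cos(np.radians(-19.24)),np.sin(np.radians(-19.24)); print(o["clock"],o["eef_pos"].round(4),o["ft_force"].round(1),"nest",(c*d[0]+s*d[1])*1e3,(-s*d[0]+c*d[1])*1e3)
E
```

```text
clock: 6.7
eef_pos: [0.5365, -0.104, 0.0197]
tool_rot: [0.165, 0.986, 0.001, -0.003]
ft_force: [-7.8, 3.7, 10.8]
grip_width: 0.0616
clock: 7.28
eef_pos: [0.5664, -0.1143, 0.0199]
tool_rot: [0.165, 0.986, 0.001, -0.001]
ft_force: [-4.6, 3.5, 9.5]
grip_width: 0.0615
7.3833 [ 0.5664 -0.1142  0.0201] [-5.   3.2  9.3] nest -74.43953122570673 -7.815646526343565
```

View pics/m3.png

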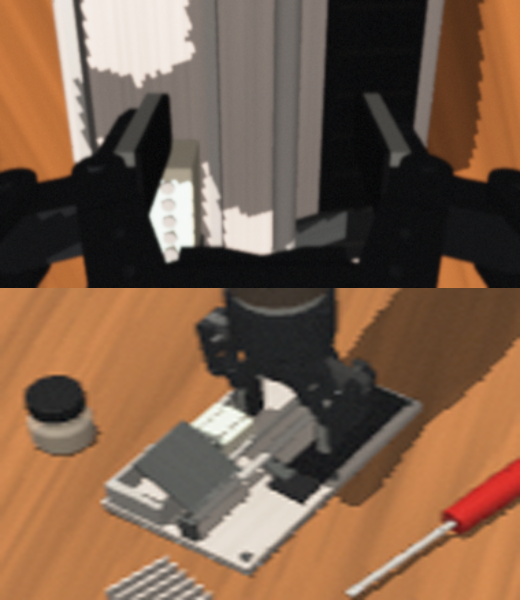

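The cover is still up and the module is being pushed straight under it. I continue for 26 mm, then creep.

```bash
python3 -m jog '[[[0.0047,-0.0016,0,0,0,0,72],[0.0094,-0.0033,0,0,0,0,72],[0.0142,-0.005,0,0,0,0,72],[0.0189,-0.0066,0,0,0,0,72],[0.0226,-0.0079,0,0,0,0,72],[0.0245,-0.0086,0,0,0,0,72],[0.0245,-0.0086,0,0,0,0,72]]]'
python3 -m jog '[[[0.0019,-0.0007,0,0,0,0,72],[0.0038,-0.0013,0,0,0,0,72],[0.0038,-0.0013,0,0,0,0,72]]]'
```

```text
clock: 7.97
eef_pos: [0.5905, -0.1228, 0.02]
tool_rot: [0.165, 0.986, 0.001, -0.001]
ft_force: [-4.8, 3.2, 8.1]
grip_width: 0.0611
clock: 8.22
eef_pos: [0.5938, -0.1239, 0.02]
tool_rot: [0.165, 0.986, 0.001, -0.002]
ft_force: [-5.6, 3.5, 9.4]
grip_width: 0.0611
```

```bash
for i in 1; do python3 -m jog '[[[0.001,-0.0003,0,0,0,0,72],[0.0019,-0.0007,0,0,0,0,72],[0.0019,-0.0007,0,0,0,0,72]]]'; done
python3 -m jog '[[[0.001,-0.0003,0,0,0,0,72],[0.0019,-0.0007,0,0,0,0,72],[0.0019,-0.0007,0,0,0,0,72]]]'
```

```text
clock: 8.47
eef_pos: [0.5942, -0.1241, 0.0199]
tool_rot: [0.165, 0.986, 0.001, -0.003]
ft_force: [-9.4, 4.2, 12.4]
grip_width: 0.0612
clock: 8.72
eef_pos: [0.5943, -0.1242, 0.0198]
tool_rot: [0.165, 0.986, 0.001, -0.005]
ft_force: [-13.4, 5.9, 15.8]
grip_width: 0.0614
```

Run:
```python
from workcell import bot
import cv2,numpy as np
a=bot.camera("wrist")[190:400,130:510]; b=bot.camera("scene")[180:260,235:345]
cv2.imwrite("pics/m4.png",np.vstack([cv2.resize(a,(420,232)),cv2.resize(b,(506,368),interpolation=cv2.INTER_CUBIC)[:,40:460]]))
```

```text
(no output)
```

View pics/m4.png

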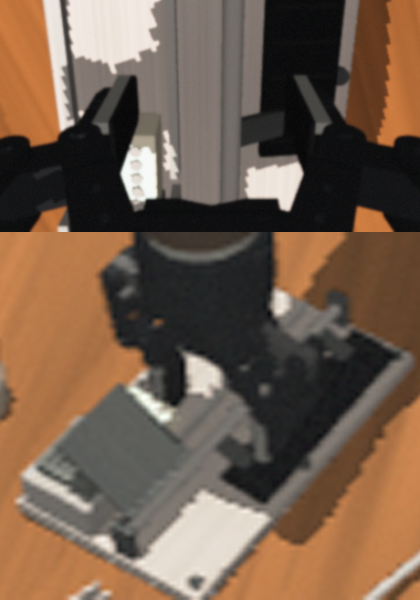

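The body is entirely under the raised cover and the push stalled against the stop. I'll back off the tail 6 mm with the paddle still held, then lift gently so the cover follows shut.

```bash
python3 -m jog '[[[-0.0019,0.0007,0,0,0,0,72],[-0.0038,0.0013,0,0,0,0,72],[-0.0066,0.0023,0,0,0,0,72],[-0.0095,0.0033,0,0,0,0,72],[-0.0095,0.0033,0,0,0,0,72]]]'
python3 -m jog '[[[0,0,0.003,0,0,0,72],[0,0,0.006,0,0,0,72],[0,0,0.009,0,0,0,72],[0,0,0.012,0,0,0,72],[0,0,0.015,0,0,0,72],[0,0,0.018,0,0,0,72],[0,0,0.024,0,0,0,72],[0,0,0.034,0,0,0,72],[0,0,0.054,0,0,0,72],[0,0,0.08,0,0,0,72]]]'
python3 -m jog '[[[-0.03,0,0.03,0,0,0,72],[-0.06,0,0.06,0,0,0,72],[-0.09,0,0.08,0,0,0,72],[-0.12,0,0.1,0,0,0,72],[-0.15,0,0.12,0,0,0,72],[-0.18,0,0.12,0,0,0,72],[-0.2,0,0.12,0,0,0,72],[-0.2,0,0.12,0,0,0,72]]]'
python3 - <<'E'
from workcell import bot
import cv2,numpy as np
a=bot.camera("top"); cv2.imwrite("pics/top9.png",a); b=bot.camera("scene")[180:260,235:345]
cv2.imwrite("pics/m5.png",np.hstack([cv2.resize(a[138:242,310:390],(430,560),interpolation=cv2.INTER_CUBIC),cv2.resize(b,(360,560*110//110))[:, :] if 0 else cv2.copyMakeBorder(cv2.resize(b,(365,265)),0,295,0,0,0)]))
E
```

```text
clock: 9.23
eef_pos: [0.5939, -0.1233, 0.0223]
tool_rot: [0.166, 0.986, 0.001, 0.005]
ft_force: [2.8, 1.3, 7.6]
grip_width: 0.0614
clock: 10.07
eef_pos: [0.5871, -0.1228, 0.0977]
tool_rot: [0.166, 0.986, 0.0, -0.004]
ft_force: [-0.1, -0.0, 0.1]
grip_width: 0.0615
clock: 10.73
eef_pos: [0.3852, -0.1227, 0.22]
tool_rot: [0.166, 0.986, 0.0, -0.002]
ft_force: [-0.3, 0.1, -0.7]
grip_width: 0.0609
```

View pics/m5.png

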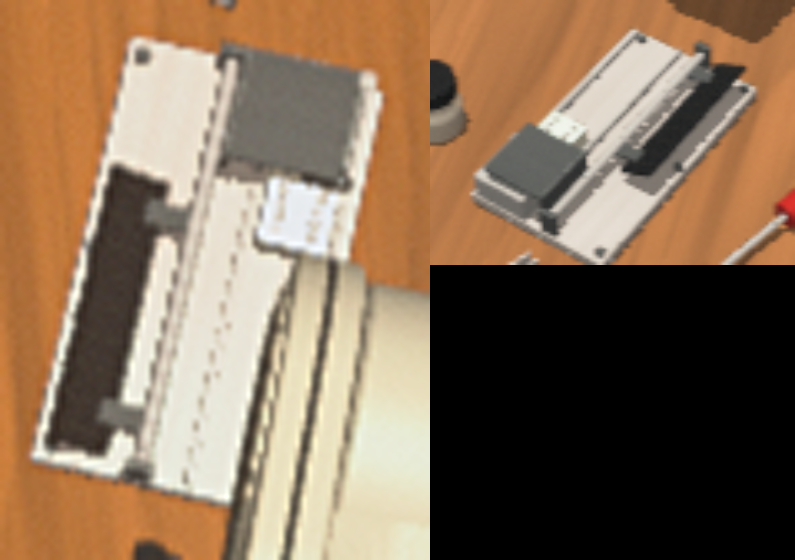

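Cover shut, with the white tail sticking out of the mouth. I'll check the tail end position numerically.

Run:
```python
from workcell import bot
from h import *
import cv2
m=bot.camera_model("top"); im=cv2.imread("pics/top9.png")
f=lambda p,z: ray(m,np.array(p)/[430/80,560/104]+[309.6,137.6],z)[:2]
N=np.array([[61,52],[-157,52],[61,-76]])/1000
th,R,t,e=fit(N,[f(p,.012) for p in[(132,38),(33,458),(381,88)]]); print(np.degrees(th),t,np.round(e*1e3,1).tolist())
g=lambda p,z,R=R,t=t:(R.T@(f(p,z)-t)*1e3).round(1)
th2=np.radians(-19.24);R2=np.array([[np.cos(th2),-np.sin(th2)],[np.sin(th2),np.cos(th2)]])
for n,p,z in[("tailL",(258,243),.03),("tailmid",(283,248),.03),("cover mouth L",(222,172),.047),("cover mouth R",(340,186),.047),("cover far L",(222,42),.047)]: print(n,g(p,z),g(p,z,R2,np.array([.6393,-.1314])))
b=bot.camera("scene")[195:245,240:300]; cv2.imwrite("pics/s9.png",cv2.resize(b,(720,600),interpolation=cv2.INTER_CUBIC))
```

```text
-18.59819213901452 [ 0.63582706 -0.13039927] [[1.6, 1.0], [-0.9, 0.2], [-0.7, -1.2]]
tailL [-33.9 -31. ] [-37.2 -31.6]
tailmid [-33.7 -43.2] [-36.8 -43.8]
cover mouth L [-8.2 -6.9] [-11.7  -7.2]
cover mouth R [ -2.7 -63. ] [ -5.6 -63.2]
cover far L [55.2  6.3] [51.5  6.7]
```

View pics/s9.png

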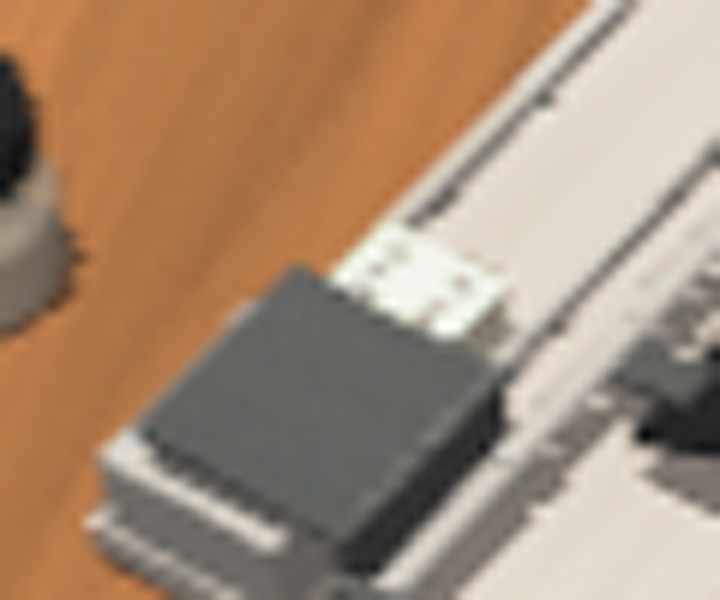

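```bash
python3 -c "
from workcell import bot
print(bot.get_obs()['ft_force'].round(1)); print(bot.job_done())"
```

```text
[ 0.2 -0.4 -0.6]
the job is handed in; nothing more can be done
None
```

The module is in the pocket with the cover shut behind it, and I handed the job in at about 11 s of the 38 s allowed; no verdict is given.

**What I did:** One fingertip pressed the paddle down, lifting the cover to roughly 0.45 rad (estimated from about 9 N and 14 mm of travel). The other pushed the module along its guides until the push stalled against the stop. The tool moved less than 0.5 mm while I commanded about 4 mm, and the force rose to about 14 N. I then backed off with the paddle still held, let the cover close by lifting, and withdrew the arm.

**Last checks:**
- **Cover:** the final pictures show it shut, with only the white tail showing.
- **Module position:** the tail end measured at nest x of about -34 to -37 mm, depending on which nest-pose estimate I used. Home is -32 mm and the limit is about -35.5 mm, so the worse figure falls outside it. The same estimates placed the cover's mouth edge about 3 to 12 mm too far back, and tail end to cover edge is about 31 mm, so I relied on that and the stall.
- **Other items:** I saw no sign that the jar, screwdriver or heat sink moved, but did not measure them. The force reading was about zero with the arm clear.

**What went wrong on the way:** My first wrist turn ran joint 6 to its limit, so I used the half-turn orientation instead. The back-off stuck at first and only released when the fingers lifted; the tail end was measured after that.

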